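# Snap the edge roller into its spring-arm stand

### The arm

A 6-joint arm with a two-finger parallel gripper is mounted at the origin on the work surface. World frame = base frame: x ahead of the robot, y to its left, z up, the work surface at z = 0. Lengths are in mm, angles in rad, forces in N, time in s.
With the tool pointing down it reaches from about 350 to 775 mm from the base axis. Payload 7.3 kg.
Tool frame: the origin (TCP) lies at the very end of the fingers, on their centre line; the grasp point (between the pads) lies 19 mm behind it; x points along the fingers, y is the direction in which the jaws open and shut, and the axes are right-handed (so a half turn about x gives the same grasp; the last joint's range is limited). The gripper opens to 92 mm and grips with 3 to 60 N. Pads are 19 mm wide; open, the fingers measure 130 mm over their backs; the gripper's body (75 mm by 190 mm) begins 47 mm behind the grasp point.
Start: joints at [-1.252, 0.342, 1.524, -0, 1.275, -0.146], TCP at [235.353, -469.315, 203.241] pointing down, gripper open.
Joint ranges: [-2.53, 2.53], [-0.77, 2.02], [0.04, 2.7], [-1, 4.14], [0.28, 2.66], [-3.11, 3.11]. Speed limits (rad/s): [2.57, 2.57, 3.14, 3.14, 3.14, 3.14].

### API

Orientations are given as [roll, pitch, yaw] about the fixed x, y, z axes, in that order (R = Rz(yaw) Ry(pitch) Rx(roll)).
In Python, from plant import bot gives the robot as it stands.
- The arm moves only by the tool step_arm, never from a script. Its argument "targets" is a list that holds one entry, the list of rows, each a list of 4 numbers: the shift along the tool's x, y, z in m, then the turn about the tool's x in degrees. A call has exactly 5 rows; each row is the pose to reach, as a shift and turn from the pose measured when the call began, along the tool's axes at that moment; what a row does not reach only later rows make up. A row lasts 1/12 s, in which the tool goes at most 41.7 mm and 7.16 degrees, less where a joint would pass 70% of its speed; a pose out of reach is approached as far as the arm can. A call with a gripper value outside its range is refused whole. "jaw" is the closure, from 0 (fully open) to 1 (shut), set as the call begins (left out, the last holds). The fingers move at their own pace and stop on an object; the grip force is fixed at half the most. Time passes only in rows, so rows that repeat a pose let the fingers close, or fill a call up. It gives the time, the measured TCP pose, the force and the opening at its end, in the units of the state.
- bot.get_obs(): the state, without advancing time (a new reading comes with each control period).
- bot.capture(name): name is "scene" or "top"; returns a dict with "color" (384x512x3 uint8, red, green, blue), "depth" (384x512 float32, mm along the optical axis (not along the pixel's ray), 0 where there is no reading), "fov_y" (degrees; the focal length in pixels is half the picture's height over the tangent of half this angle, whatever the lens; pixels are square), "cx", "cy" (the principal point, pixels), "dist_coeffs" ([k1, k2, p1, p2, k3] as OpenCV has them; the pictures are not rectified), "rvec" (rotation vector, rad) and "tvec" (3), from world to camera coordinates, as OpenCV has them. Camera axes: x right, y down, z forward; pixel columns grow to the right and rows downward; lengths in mm; the calibration is good to about 2 mm. A picture is of the moment at which its call begins.
- bot.close_job(): hands the job in, once; it reports no verdict.
The state is a dict: "time": time; "joint_positions": joint angles; "dq": joint speeds; "tau": joint torques, N m; "tool_pos": TCP position; "tcp_rot": TCP orientation; "contact_force": force on the tool from outside, world axes, zero at the start; "moment": the same for the moment, N m; "grip_width": finger opening in mm.
Only numpy, scipy, OpenCV 4.12 (cv2) and the standard library are available. Lean on these libraries where they do the work, as an engineer would, in place of code of your own. Each camera call takes 0.05 s, during which the arm holds its last target. There are 200 camera calls.

### The job

Three plain beech edge rollers lie on the leather bench. Take the middle-sized one, whose two ends are tapered, lay it level between the two steel spring arms of the bench stand and press it straight down until the arms snap over its ends and it rests fully home in the stand's saddles, then let go. Leave the long and the short roller where they lie.

Things in the scene. Friction and masses are not known exactly. Their poses are not given: they have to be found in the camera images.
- roller_mid (a point): Centre of the loose beech roller to fit: 28 mm diameter, 100 mm long, about 45 g, lying on the bench (centre 14 mm up). Its y axis runs along its length, either way round; x and z turn as it rolls. Over the last 4 mm of each end it tapers from 28 to 12 mm. Shallow grooves lie 18 to 31 mm from the centre; grasp it across the plain middle.
- seat (a point): Seated roller's centre, 45 mm over the bench; y = roller axis (either way), z up. Fixed base 80 (x) x 150 (y) x 10 mm; saddles at y +-33 to 43, flat floor 28 mm wide, 45-degree sides, rims 49 mm up. Outside them hinged spring arms, 36 mm wide, crests 12 mm above this point, 93 mm apart, flaring above to tips 85 mm up, 118 mm apart. Pushing 5 N down spreads each 3.5 mm; they snap over the ends.
- long_roller_mid (a point): Centre of a bystander: a beech roller 28 mm in diameter and 150 mm long with square ends (y along its length), lying on the bench. Leave it alone.
- short_roller_mid (a point): Centre of a bystander: a beech roller 28 mm in diameter and 64 mm long with square ends (y along its length), lying on the bench. Leave it alone.
There are look-alikes about, which are no part of the job. What is shaped like the part that bears roller_mid but blue or purple is not meant. Leave any pink look-alike of the part that bears seat alone.

How it is judged:
By the outcome, as a careful person would: the job done as asked, in the order asked, and still so for the second after the job is handed in, with the robot touching nothing.
It also fails if it takes over 38 s, if anything falls off the work surface, if the arm or the gripper's body presses on something with over 40 N, if the wrist force passes 120 N, or if a joint passes its speed limit or range.

## Working session

There is one attempt and no reset: what is moved stays moved. The work goes in short steps, Python scripts to look and compute and a tool call to move; the robot and the scene stay as the last step left them, time stands still between calls to the robot, and variables do not carry over. Pictures are saved under pics/ and viewed, about 8 in all and at most 12, crops included, and the job is handed in when it is done.

Besides the shell and the picture viewer there is one more tool, called after "Call:" by a JSON object that holds its "name" and its "arguments", one argument or row to a line. step_arm: Moves the arm, as the interface text tells. Its arguments: {"type":"object","properties":{"targets":{"type":"array","items":{"type":"array","items":{"type":"array","items":{"type":"number"}}}},"jaw":{"type":"number"}},"required":["targets"]}

```bash
mkdir -p pics
cat > h.py <<'E'
import numpy as np, cv2
from plant import bot
def cap(n):
    c=bot.capture(n); f=c["color"].shape[0]/2/np.tan(np.radians(c["fov_y"])/2)
    c["K"]=np.array([[f,0,c["cx"]],[0,f,c["cy"]],[0,0,1]]); c["R"]=cv2.Rodrigues(np.array(c["rvec"],float))[0]
    c["t"]=np.array(c["tvec"],float).ravel(); c["D"]=np.array(c["dist_coeffs"],float); return c
def rays(c,px):
    u=cv2.undistortPoints(np.array(px,float).reshape(-1,1,2),c["K"],c["D"]).reshape(-1,2)
    return np.c_[u,np.ones(len(u))]
def plane(c,px,z):
    d=rays(c,px)@c["R"]; o=-c["R"].T@c["t"]; return o+d*((z-o[2])/d[:,2])[:,None]
def cloud(c):
    h,w=c["depth"].shape; v,u=np.mgrid[:h,:w]
    p=rays(c,np.c_[u.ravel(),v.ravel()])*c["depth"].reshape(-1,1)
    return ((p-c["t"])@c["R"]).reshape(h,w,3)
E
python3 - <<'E'
from h import *
for n in("scene","top"):
    c=cap(n); cv2.imwrite(f"pics/{n}1.png",cv2.resize(c["color"][:,:,::-1],(800,600)))
    print(n,c["fov_y"],-c["R"].T@c["t"],c["D"],(c["depth"]>0).mean())
o=bot.get_obs();print(o)
E
```

```text
scene 49.52704583852827 [1298.32242866  130.26436882  871.40390176] [-0.09341129  0.          0.          0.          0.        ] 0.9960225423177084
top 55.40024421627655 [379.46462333  -6.55073303 989.16906978] [-0.03135868  0.          0.          0.          0.        ] 0.9959513346354166
{'time': 0.1, 'joint_positions': array([-1.25202140e+00,  3.42642186e-01,  1.52487885e+00, -3.63084108e-08,
        1.27542575e+00, -1.46021747e-01]), 'dq': array([-0.00117248, -0.00178029, -0.00144711,  0.00057285,  0.00089133,
        0.00205998]), 'tau': array([ 1.84120116e-03, -4.32003701e+01, -2.44693333e+01,  7.19124824e-02,
        5.24965615e-02, -1.94714755e-05]), 'tool_pos': array([ 235.21487794, -468.93161506,  202.63501214]), 'tcp_rot': array([-1.71679243,  1.56944219,  1.8895969 ]), 'contact_force': array([-0.90113366, -0.69383037,  0.55080021]), 'moment': array([-0.02709214,  0.00748251,  0.03456333]), 'grip_width': 91.82914266948058}
```

View pics/top1.png

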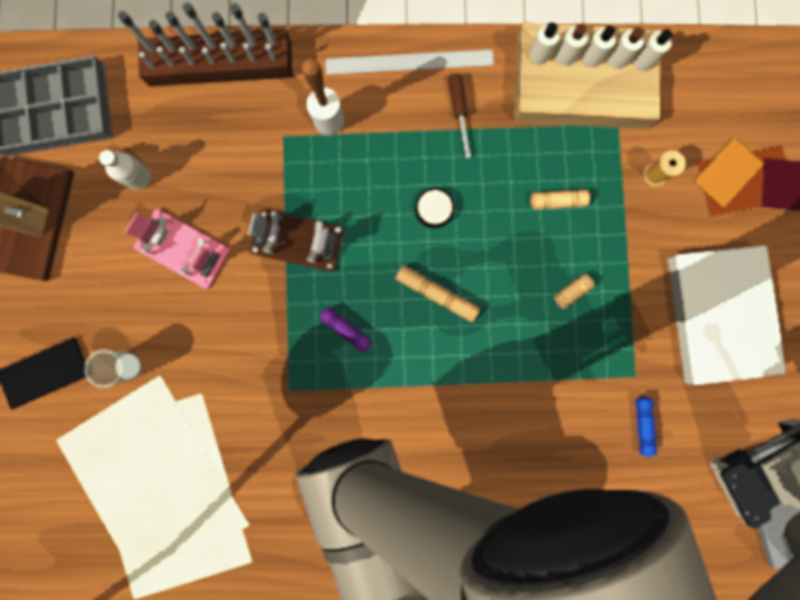

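View pics/scene1.png

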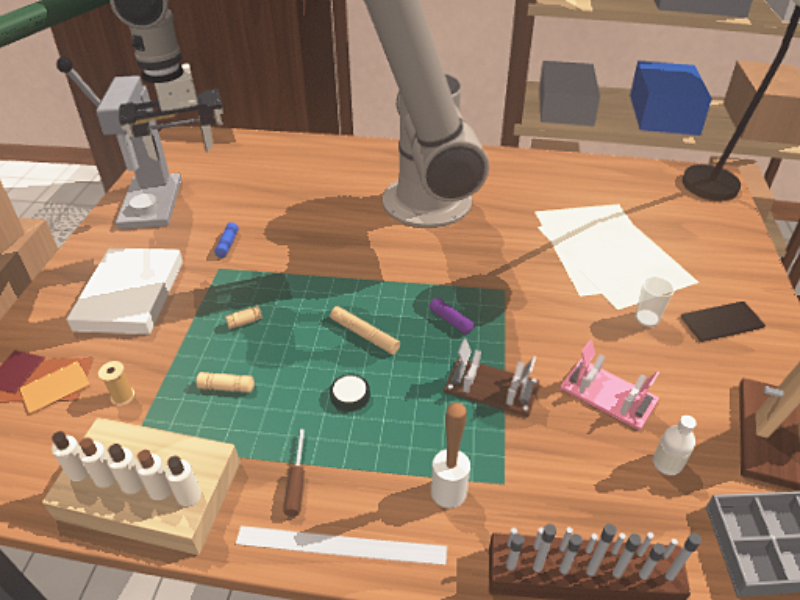

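Top view: beech candidates are (560,200), (438,293) and (575,291). The middle length at (560,200) is roller_mid; (438,293) is the long one and (575,291) the short one. The purple (345,330) and blue (646,427) pieces are look-alikes. The brown stand at (297,238) is the seat, and the pink one at (178,248) isn't. I'll measure these and confirm in one crop.

Run:
```python
from h import *
cs={n:cap(n) for n in("top","scene")}
for n,c in cs.items():
    P=cloud(c); hsv=cv2.cvtColor(c["color"],cv2.COLOR_RGB2HSV); c["P"]=P
    print(n,"bench z",np.median(P[170:240,250:300,2]) )
    z=P[...,2]
    m=((z>6)&(z<45)&(hsv[...,0]>8)&(hsv[...,0]<28)&(hsv[...,1]>60)&(hsv[...,2]>100)&(P[...,0]>250)&(P[...,0]<600)&(abs(P[...,1])<330)).astype(np.uint8)
    k,L,s,_=cv2.connectedComponentsWithStats(m)
    for i in range(1,k):
        if s[i,4]<80: continue
        v,u=np.where(L==i); q=P[v,u]; ct=q[:,:2].mean(0)
        w,V=np.linalg.eigh(np.cov(q[:,:2].T)); d=V[:,1]
        pr=(q[:,:2]-ct)@d; pn=(q[:,:2]-ct)@V[:,0]
        mid=ct+d*(np.percentile(pr,1)+np.percentile(pr,99))/2
        print(" px",u.mean()*1.5625,v.mean()*1.5625,"n",s[i,4],"mid",mid.round(1),"len",np.ptp(pr).round(1),"wid",np.ptp(pn).round(1),"yaw",np.degrees(np.arctan2(d[1],d[0])).round(1),"zmax",np.percentile(q[:,2],95).round(1))
    # stand region
    st=(P[...,0]>350)&(P[...,0]<560)&(P[...,1]>60)&(P[...,1]<260)
    for a,b in((5,20),(35,55),(55,70),(70,95)):
        mm=(st&(z>a)&(z<b)).astype(np.uint8); k,L,s,_=cv2.connectedComponentsWithStats(mm)
        for i in range(1,k):
            if s[i,4]<12: continue
            q=P[L==i]; r=cv2.minAreaRect(q[:,:2].astype(np.float32)); print("  st",a,b,s[i,4],q.mean(0).round(1),np.round(r[0],1),np.round(r[1],1),round(r[2],1))
a=cs["top"]["color"][100:190,140:240]; b=cs["top"]["color"][95:215,320:420]
d=cs["scene"]["color"][210:270,280:350]
r=lambda i:cv2.resize(i,(400,int(400*i.shape[0]/i.shape[1])),interpolation=cv2.INTER_CUBIC)
a,b,d=r(a),r(b),r(d)
o=np.zeros((600,800,3),np.uint8); A=cv2.resize(a,(333,300));o[:300,:333]=A;D=cv2.resize(d,(350,300));o[300:,:350]=D;o[:480,400:]=b
cv2.imwrite("pics/crop.png",o[:,:,::-1])
```

```text
top bench z 1.4753240958856637
 px 437.6309046345811 293.12054367201426 n 561 mid [461.1 -64.2] len 149.8 wid 26.8 yaw 60.1 zmax 30.0
 px 573.5625 290.52500000000003 n 250 mid [ 463.9 -297.2] len 66.1 wid 27.2 yaw 125.6 zmax 29.3
  st 5 20 631 [535.7 176.   10.7] [540.6 181.1] [154.9  57.1] 82.8
  st 35 55 16 [542.6 124.1  42.7] [543.6 123.8] [ 2.5 30.9] 72.8
  st 35 55 28 [540.5 220.1  43. ] [542.3 220.1] [10. 18.] 81.7
  st 35 55 25 [523.7 145.7  43.3] [524.7 145.9] [ 9.7 15.8] 83.4
  st 55 70 15 [554.8 229.9  62.9] [554.5 229.8] [7.1 9.6] 48.2
  st 55 70 22 [542.2 129.9  63.6] [543.6 129.9] [ 6.4 31.4] 81.0
  st 70 95 35 [543.1 121.3  82.3] [544.1 122. ] [ 9.  33.1] 77.4
  st 70 95 15 [556.6 236.   80. ] [556.7 235.9] [4.6 8.8] 8.9
scene bench z -2.105146776503002
 px 243.04294692737432 316.52409217877096 n 179 mid [ 470.2 -294. ] len 62.6 wid 26.7 yaw 125.4 zmax 25.4
 px 364.3405123873874 329.2511261261261 n 444 mid [469.  -64.3] len 151.8 wid 28.8 yaw 60.5 zmax 26.6
 px 486.51819923371653 381.058429118774 n 261 mid [555.1 169.7] len 93.4 wid 57.3 yaw 147.6 zmax 10.2
  st 5 20 108 [420.1  99.7  13.9] [416.4  96.1] [86.2 25.7] 63.7
  st 5 20 44 [537.8 114.4  11.9] [533.8 117.1] [15.4 55.2] 77.8
  st 5 20 27 [531.1 134.    9. ] [531.9 134.6] [ 7.7 43.6] 80.2
  st 5 20 248 [540.3 179.9   7.5] [542.1 182.4] [65.7 46.4] 79.2
  st 5 20 36 [548.6 249.   10.6] [546.9 248.2] [19.7 24.5] 84.2
  st 35 55 25 [526.  148.6  40.8] [526.6 148.3] [ 9.7 15.7] 65.9
  st 35 55 22 [541.8 224.1  40.7] [542.6 223.6] [ 9.5 12.9] 78.5
  st 55 70 28 [543.9 131.4  63.2] [544.8 131.8] [ 6.9 31. ] 80.6
  st 70 95 36 [544.3 124.6  78.5] [544.4 124.6] [ 9.1 30.2] 72.6
```

View pics/crop.png

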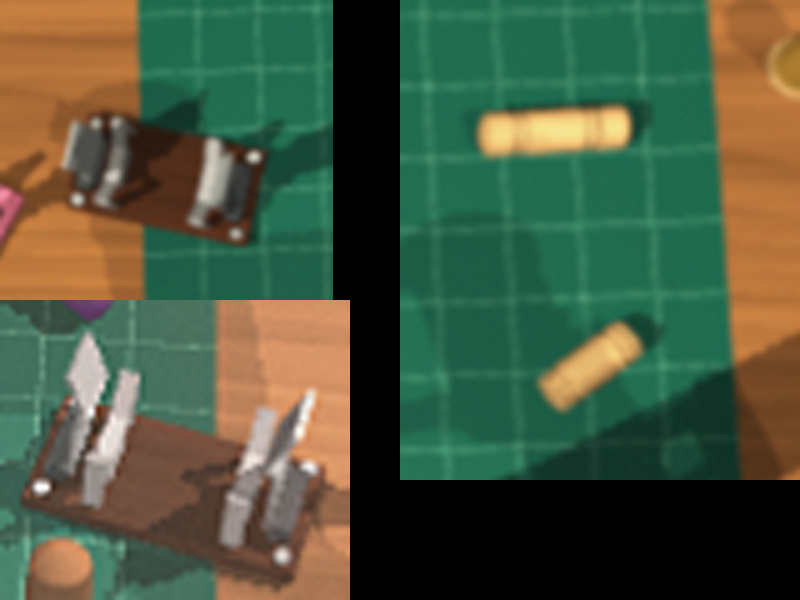

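Crop: (560,200) has tapered ends and grooves and is mid length, so it is confirmed as roller_mid. The brown stand is the target and its corner screws show clearly. Next I'll measure both from the two views.

Run:
```python
from h import *
sc={"top":[(96,123),(253,157),(235,233),(78,200)],"scene":[(41,187),(283,256),(310,168)]}
for n in("top","scene"):
    c=cap(n); P=cloud(c); hsv=cv2.cvtColor(c["color"],cv2.COLOR_RGB2HSV)
    s,o=(3.33,(140,100)) if n=="top" else (5,(280,210))
    px=np.array(sc[n])/s+np.array(o)-.5+.5/s
    W=plane(c,px,12)[:,:2]; print(n,"screws",W.round(1).tolist())
    if n=="top": print(" ctr",W.mean(0).round(1)," yaw",np.degrees(np.arctan2(*( (W[0]+W[3]-W[1]-W[2])[::-1]))).round(1))
    else: print(" ctr",((W[0]+W[2])/2).round(1),"yaw",np.degrees(np.arctan2(*((W[0]-W[1])[::-1]))))
    m=((hsv[...,0]>8)&(hsv[...,0]<28)&(hsv[...,1]>60)&(hsv[...,2]>120)).astype(np.uint8)
    for p in ([(560,200),(438,293),(575,291)] if n=="top" else [(225,382),(365,330),(243,317)]):
        k,L,_,_=cv2.connectedComponentsWithStats(m,connectivity=4); u,v=[int(t*.64) for t in p]
        vv,uu=np.where(L==L[v,u]); cnt=np.c_[uu,vv]
        if n=="top": w=plane(c,cnt,14)[:,:2]   # silhouette at axis height
        else: w=P[vv,uu][:,:2]
        r=cv2.minAreaRect(w.astype(np.float32)); ct=np.array(r[0]); b=cv2.boxPoints(r)
        e=max((b[1]-b[0],b[2]-b[1]),key=np.linalg.norm)
        print(" roller",p,len(vv),ct.round(1),np.round(r[1],1),np.degrees(np.arctan2(e[1],e[0])).round(1), "pxmid",plane(c,[np.mean(cnt,0)],14 if n=="top" else 24).round(1))
```

```text
top screws [[603.9, 235.3], [574.4, 107.2], [512.4, 121.8], [540.7, 249.3]]
 ctr [557.8 178.4]  yaw 77.3
 roller (560, 200) 384 [ 624.6 -279.9] [ 28.6 104.6] -87.2 pxmid [[ 624.6 -280.2   14. ]]
 roller (438, 293) 569 [461.1 -63.8] [153.5  27.6] 60.4 pxmid [[460.8 -64.3  14. ]]
 roller (575, 291) 262 [ 464.4 -299.8] [27.1 72.6] -55.0 pxmid [[ 464.2 -299.8   14. ]]
scene screws [[577.7, 108.3], [606.5, 237.0], [544.3, 251.1]]
 ctr [561.  179.7] yaw -102.63931950204287
 roller (225, 382) 385 [934.1 -64. ] [820.2  93.6] 34.6 pxmid [[ 633.8 -272.6   24. ]]
 roller (365, 330) 449 [830.5  48.9] [942.4 118.4] 17.0 pxmid [[476.2 -57.6  24. ]]
 roller (243, 317) 200 [ 455.7 -300.2] [57.  67.4] -58.1 pxmid [[ 475.3 -291.5   24. ]]
```

```bash
cat >> h.py <<'E'
from scipy.spatial.transform import Rotation as Ro
def go(x,y,z,jawdir):
    o=bot.get_obs(); R=Ro.from_euler("xyz",o["tcp_rot"]).as_matrix(); yd=np.degrees(np.arctan2(R[1,1],R[0,1]))
    s=R.T@(np.array([x,y,z])-o["tool_pos"])/1000
    # turn about tool x (down): positive turn lowers world yaw
    t=-((jawdir-yd+90)%180-90)
    print("t",round(o["time"],2),"pos",o["tool_pos"].round(1),"jawdir",yd.round(1),"tilt",R[:,0].round(4),"F",o["contact_force"].round(1),"w",round(o["grip_width"],1),"q6",o["joint_positions"][5].round(2))
    print("shift m",s.round(4),"turn deg",round(t,1))
E
python3 -c "
from h import *
go(625,-280,120,2.8)"
```

```text
t 0.3 pos [ 235.3 -469.2  203. ] jawdir -63.4 tilt [-1.e-04  5.e-04 -1.e+00] F [-0.  -0.2 -0.4] w 91.5 q6 -0.15
shift m [ 0.083   0.0056 -0.4331] turn deg -66.2
```

Call:
{"name": "step_arm", "arguments": {
  "targets": [
    [[0.0,0.0,-0.035,-7],[0.0,0.0,-0.07,-14],[0.0,0.001,-0.11,-21],[0.0,0.002,-0.15,-28],[0.0,0.003,-0.19,-35]]
  ],
  "jaw": 0
}}

```text
time: 0.72
tool_pos: [407.9, -385.7, 203.1]
tcp_rot: [-2.49, 1.57, 1.733]
contact_force: [0.6, -0.7, 0.6]
grip_width: 91.6
```

```bash
python3 -c "
from h import *
go(625,-280,120,2.8)"
```

```text
t 0.72 pos [ 407.9 -385.7  203.1] jawdir -28.1 tilt [-1.e-04  3.e-04 -1.e+00] F [ 0.6 -0.7  0.6] w 91.6 q6 -0.4
shift m [ 0.0831  0.1419 -0.1954] turn deg -30.9
```

Call:
{"name": "step_arm", "arguments": {
  "targets": [
    [[0.01,0.024,-0.033,-6],[0.02,0.048,-0.066,-12],[0.035,0.072,-0.099,-18],[0.05,0.096,-0.132,-25],[0.06,0.12,-0.165,-31]]
  ]
}}

```text
time: 1.13
tool_pos: [587.1, -297.8, 143.2]
tcp_rot: [-2.256, 1.569, 2.514]
contact_force: [1.2, -0.3, 1.0]
grip_width: 91.7
```

Run:
```python
from h import *
for n in("top","scene"):
    c=cap(n); u,v=(358,128) if n=="top" else (144,244)
    cv2.imwrite(f"pics/a_{n}.png",cv2.resize(c["color"][v-75:v+75,u-100:u+100,::-1],(800,600),interpolation=cv2.INTER_CUBIC))
go(625,-280,80,2.8)
```

```text
t 1.23 pos [ 589.3 -294.7  141. ] jawdir 3.4 tilt [-0.0023  0.004  -1.    ] F [-0.8 -0.6 -0.1] w 91.9 q6 -0.64
shift m [ 0.061   0.0366 -0.0122] turn deg 0.6
```

View pics/a_scene.png

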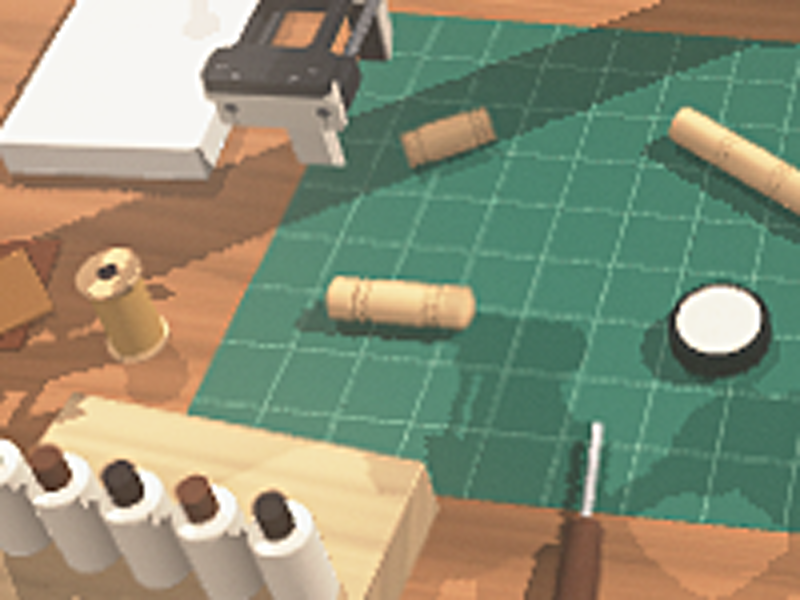

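Run:
```python
from h import *
c=cap("scene"); e=plane(c,[(44+328/4,169+303/4),(44+473/4,169+306/4)],14); print(e.round(1),e.mean(0).round(1))
e=plane(c,[(44+401/4-.4,169+303.5/4-.4)],14); print(e.round(1))
go(625.5,-279,60,2.8)
```

```text
[[ 635.4 -324.4   14. ]
 [ 623.  -225.5   14. ]] [ 629.2 -274.9   14. ]
[[ 627.1 -276.3   14. ]]
t 1.28 pos [ 587.4 -296.7  142.3] jawdir 3.2 tilt [-0.0026  0.0023 -1.    ] F [-0.9  0.1  0.2] w 91.8 q6 -0.64
shift m [ 0.0822  0.0392 -0.0153] turn deg 0.4
```

Call:
{"name": "step_arm", "arguments": {
  "targets": [
    [[0.016,0.01,-0.006,0],[0.032,0.02,-0.012,0],[0.048,0.03,-0.017,0],[0.064,0.039,-0.017,0],[0.08,0.039,-0.017,0]]
  ]
}}

```text
time: 1.7
tool_pos: [625.9, -277.3, 61.2]
tcp_rot: [-2.439, 1.568, 2.328]
contact_force: [0.1, 0.2, -0.4]
grip_width: 92.1
```

Run:
```python
from h import *
for n in("top",):
    c=cap(n); u,v=(358,128) if n=="top" else (144,244)
    cv2.imwrite(f"pics/b_{n}.png",cv2.resize(c["color"][v-60:v+60,u-80:u+80,::-1],(800,600),interpolation=cv2.INTER_CUBIC))
for i in range(3):go(626,-278,4,2.8);cap("top")
```

```text
t 1.75 pos [ 623.3 -276.6   57.2] jawdir 3.1 tilt [-0.0079  0.0052 -1.    ] F [-1.7  1.3 -3.1] w 91.8 q6 -0.58
shift m [0.0532 0.0031 0.0019] turn deg 0.3
t 1.8 pos [ 622.9 -276.7   58.7] jawdir 3.1 tilt [-0.0084  0.0054 -1.    ] F [-0.1 -0.2 -0.2] w 92.1 q6 -0.59
shift m [0.0546 0.0035 0.0018] turn deg 0.3
t 1.85 pos [ 623.7 -277.3   60.7] jawdir 3.1 tilt [-0.006  0.004 -1.   ] F [-0.2 -0.9  0.4] w 92.0 q6 -0.59
shift m [0.0567 0.0026 0.0011] turn deg 0.3
```

View pics/b_top.png

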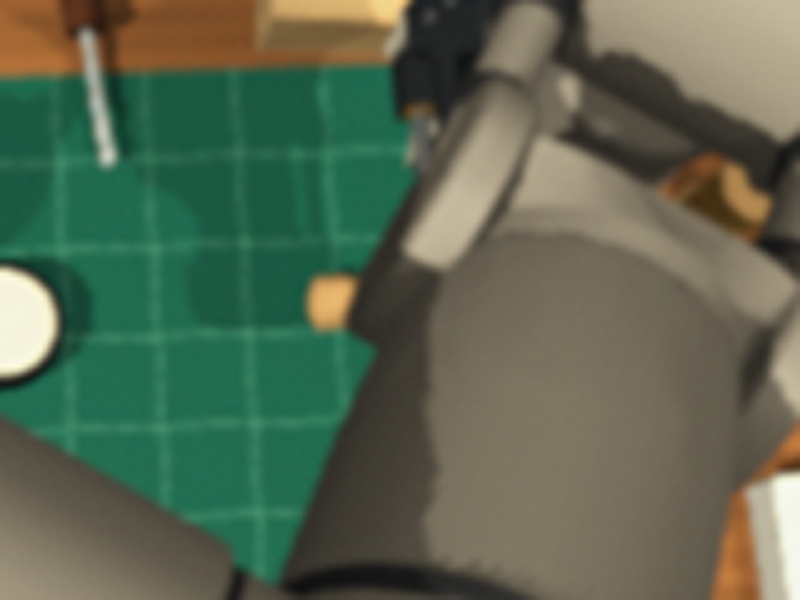

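The arm hides most of the roller in the top view, with its left end showing at (310,302). Position agrees, so I'll descend.

Call:
{"name": "step_arm", "arguments": {
  "targets": [
    [[0.014,0.003,0.001,0],[0.028,0.003,0.001,0],[0.042,0.003,0.001,0],[0.055,0.003,0.001,0],[0.055,0.003,0.001,0]]
  ]
}}

```text
time: 2.32
tool_pos: [625.8, -278.0, 4.3]
tcp_rot: [-2.209, 1.562, 2.557]
contact_force: [-0.5, -0.1, -0.2]
grip_width: 91.5
```

Run:
```python
from h import *
c=cap("scene"); u,v=(144,244)
cv2.imwrite(f"pics/c.png",cv2.resize(c["color"][v-60:v+60,u-80:u+80,::-1],(800,600),interpolation=cv2.INTER_CUBIC))
for i in range(2):go(626,-278,4,2.8);cap("top")
```

```text
t 2.37 pos [ 626.5 -278.3    5.8] jawdir 3.1 tilt [-0.0058  0.0039 -1.    ] F [ 0.2 -0.1  0.3] w 91.8 q6 -0.58
shift m [ 0.0018 -0.0005 -0.0003] turn deg 0.3
t 2.42 pos [ 627.3 -278.7    7. ] jawdir 3.1 tilt [-0.0039  0.0028 -1.    ] F [-0.1 -0.6 -0.4] w 91.6 q6 -0.58
shift m [ 0.0031 -0.0012 -0.0007] turn deg 0.3
```

View pics/c.png

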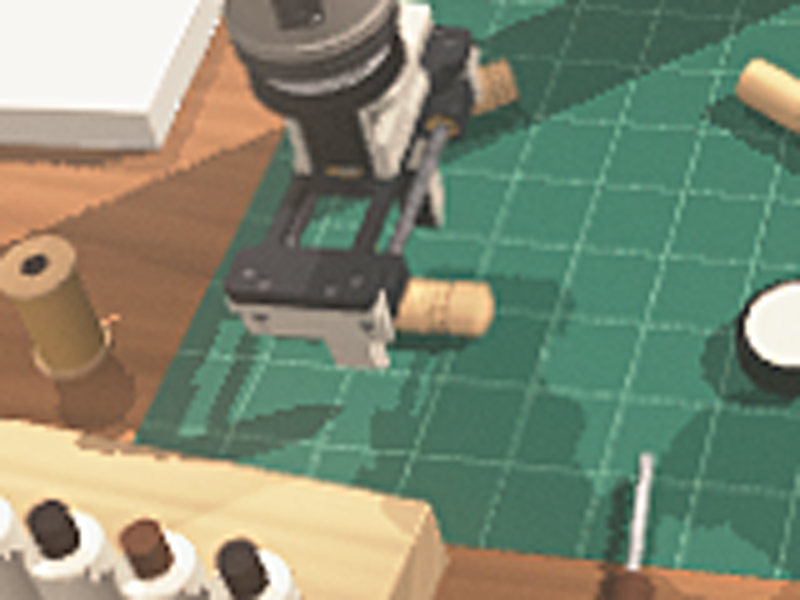

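The fingers straddle the roller, whose left end shows at (470,308). Closing now.

Call:
{"name": "step_arm", "arguments": {
  "targets": [
    [[0.001,0,0,0],[0.001,0,0,0],[0.001,0,0,0],[0.001,0,0,0],[0.001,0,0,0]]
  ],
  "jaw": 1
}}

```text
time: 2.88
tool_pos: [627.9, -278.9, 7.2]
tcp_rot: [-2.336, 1.568, 2.43]
contact_force: [-0.0, -0.0, -0.1]
grip_width: 63.1
```

Call:
{"name": "step_arm", "arguments": {
  "targets": [
    [[0,0,0,0],[0,0,0,0],[0,0,0,0],[0,0,0,0],[0,0,0,0]]
  ]
}}

```text
time: 3.3
tool_pos: [627.9, -278.9, 7.2]
tcp_rot: [-2.335, 1.568, 2.431]
contact_force: [-0.7, -0.0, 0.4]
grip_width: 29.8
```

Call:
{"name": "step_arm", "arguments": {
  "targets": [
    [[-0.02,0,0,0],[-0.045,0,0,0],[-0.075,0,0,0],[-0.11,0,0,0],[-0.14,0,0,0]]
  ]
}}

```text
time: 3.72
tool_pos: [628.3, -279.2, 149.2]
tcp_rot: [-2.394, 1.569, 2.372]
contact_force: [0.3, 0.4, 0.5]
grip_width: 0.9
```

Run:
```python
from h import *
go(559.5,179,160,-12.7)
```

```text
t 3.72 pos [ 628.3 -279.2  149.2] jawdir 3.1 tilt [-0.0015  0.0015 -1.    ] F [0.3 0.4 0.5] w 0.9 q6 -0.58
shift m [-0.01   -0.0439 -0.4613] turn deg 15.8
```

I lifted before the fingers had finished closing, so the grip missed. I'll reopen, look again and redo it.

Call:
{"name": "step_arm", "arguments": {
  "targets": [
    [[0,0,0.03,0],[0,-0.02,0.06,0],[0,-0.05,0.09,0],[0,-0.09,0.12,0],[0,-0.12,0.12,0]]
  ],
  "jaw": 0
}}

```text
time: 4.13
tool_pos: [513.5, -409.1, 148.5]
tcp_rot: [-1.305, 1.57, -2.824]
contact_force: [-0.9, -0.3, -0.1]
grip_width: 29.1
```

```bash
cat > m.py <<'E'
from h import *
for n,z in(("top",14),("scene",14)):
    c=cap(n); hsv=cv2.cvtColor(c["color"],cv2.COLOR_RGB2HSV); P=cloud(c)
    m=((hsv[...,0]>8)&(hsv[...,0]<28)&(hsv[...,1]>60)&(hsv[...,2]>120)&(P[...,0]>560)&(P[...,0]<710)&(P[...,1]>-345)&(P[...,1]<-180)&(P[...,2]>3)&(P[...,2]<40)).astype(np.uint8)
    k,L,s,_=cv2.connectedComponentsWithStats(m); 
    for i in range(1,k):
        if s[i,4]<60: continue
        v,u=np.where(L==i); px=np.c_[u,v]; w=plane(c,px,14)[:,:2].astype(np.float32); r=cv2.minAreaRect(w); b=cv2.boxPoints(r); e=max((b[1]-b[0],b[2]-b[1]),key=np.linalg.norm)
        print(n,px.mean(0).round(1),s[i,4],"rect",np.round(r[0],1),np.round(r[1],1),"ang",(np.degrees(np.arctan2(e[1],e[0]))%180).round(1),"mean",w.mean(0).round(1))
    u,v=(358,128) if n=="top" else (144,244)
    cv2.imwrite(f"pics/d_{n}.png",cv2.resize(c["color"][v-60:v+60,u-80:u+80,::-1],(800,600),interpolation=cv2.INTER_CUBIC))
E
python3 m.py; python3 -c "
from h import *
go(626,-278,60,2.8)"
```

```text
top [357.8 127.1] 368 rect [ 624.6 -279.7] [ 28.2 104.5] ang 92.8 mean [ 624.7 -279.2]
scene [143.  244.1] 349 rect [ 624.9 -278. ] [ 35.9 104.1] ang 94.0 mean [ 626.  -279.1]
t 4.23 pos [ 509.3 -407.3  148.5] jawdir 2.8 tilt [-0.0056  0.0034 -1.    ] F [-0.3 -0.5 -0.6] w 37.5 q6 -0.84
shift m [ 0.0883  0.1233 -0.1231] turn deg -0.0
```

View pics/d_scene.png

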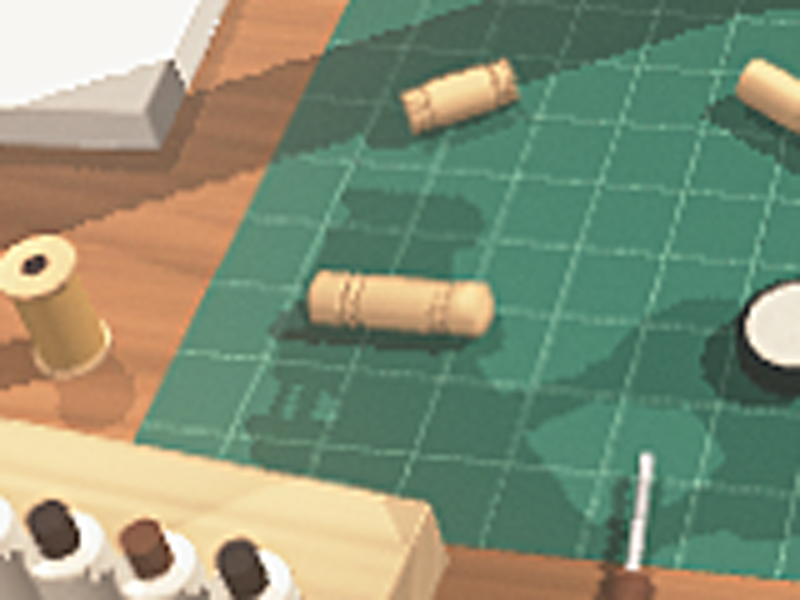

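The roller hasn't moved (centre at (400,303) in the crop). Going back.

Call:
{"name": "step_arm", "arguments": {
  "targets": [
    [[0,0.025,-0.025,0],[0,0.05,-0.05,0],[0.01,0.08,-0.08,0],[0.025,0.115,-0.115,0],[0.03,0.124,-0.123,0]]
  ],
  "jaw": 0
}}

```text
time: 4.65
tool_pos: [629.8, -274.0, 117.7]
tcp_rot: [-2.412, 1.564, 2.351]
contact_force: [0.6, 1.0, -0.2]
grip_width: 71.2
```

Call:
{"name": "step_arm", "arguments": {
  "targets": [
    [[0,0,0,0],[0,0,0,0],[0,0,0,0],[0,0,0,0],[0,0,0,0]]
  ]
}}

```text
time: 5.07
tool_pos: [629.3, -275.6, 118.6]
tcp_rot: [-2.426, 1.565, 2.336]
contact_force: [-0.5, -0.7, 0.6]
grip_width: 91.7
```

```bash
python3 -c "
from h import *
go(626,-278.5,3,2.8)"
```

```text
t 5.07 pos [ 629.3 -275.6  118.6] jawdir 2.8 tilt [-0.0037  0.0038 -1.    ] F [-0.5 -0.7  0.6] w 91.7 q6 -0.57
shift m [ 0.1156 -0.003   0.0032] turn deg 0.0
```

Call:
{"name": "step_arm", "arguments": {
  "targets": [
    [[0.025,-0.003,0.003,0],[0.055,-0.003,0.003,0],[0.085,-0.003,0.003,0],[0.105,-0.003,0.003,0],[0.113,-0.003,0.003,0]]
  ]
}}

```text
time: 5.48
tool_pos: [623.5, -278.6, 2.3]
tcp_rot: [-2.279, 1.56, 2.481]
contact_force: [-0.0, -1.1, -0.4]
grip_width: 92.0
```

Call:
{"name": "step_arm", "arguments": {
  "targets": [
    [[0,0,0,0],[0,0,0,0],[0,0,0,0],[0,0,0,0],[0,0,0,0]]
  ]
}}

```text
time: 5.9
tool_pos: [624.4, -279.1, 4.1]
tcp_rot: [-2.329, 1.563, 2.431]
contact_force: [-0.7, 0.1, -0.3]
grip_width: 91.6
```

```bash
python3 -c "
from h import *
go(626,-278.5,3,2.8)"
```

```text
t 5.9 pos [ 624.4 -279.1    4.1] jawdir 2.7 tilt [-0.0058  0.005  -1.    ] F [-0.7  0.1 -0.3] w 91.6 q6 -0.58
shift m [ 0.0011  0.0017 -0.0005] turn deg -0.1
```

Call:
{"name": "step_arm", "arguments": {
  "targets": [
    [[0,0.0015,0,0],[0,0.0015,0,0],[0,0.0015,0,0],[0,0.0015,0,0],[0,0.0015,0,0]]
  ],
  "jaw": 1
}}

```text
time: 6.32
tool_pos: [625.8, -279.0, 4.1]
tcp_rot: [-2.324, 1.563, 2.436]
contact_force: [-0.5, 0.8, 0.3]
grip_width: 62.9
```

Call:
{"name": "step_arm", "arguments": {
  "targets": [
    [[0,0,0,0],[0,0,0,0],[0,0,0,0],[0,0,0,0],[0,0,0,0]]
  ]
}}

```text
time: 6.73
tool_pos: [625.8, -279.0, 4.0]
tcp_rot: [-2.322, 1.563, 2.438]
contact_force: [-0.7, 0.1, -0.5]
grip_width: 29.5
```

Call:
{"name": "step_arm", "arguments": {
  "targets": [
    [[0,0,0,0],[0,0,0,0],[0,0,0,0],[0,0,0,0],[0,0,0,0]]
  ]
}}

```text
time: 7.15
tool_pos: [626.3, -279.2, 4.7]
tcp_rot: [-2.363, 1.564, 2.397]
contact_force: [0.5, 0.8, 5.1]
grip_width: 1.2
```

```bash
sed -i 's/pics\/d_/pics\/e_/' m.py; python3 m.py
```

```text
scene [151.5 246. ] 176 rect [ 628.3 -255. ] [32.3 58.7] ang 93.6 mean [ 629.1 -253.8]
```

View pics/e_scene.png

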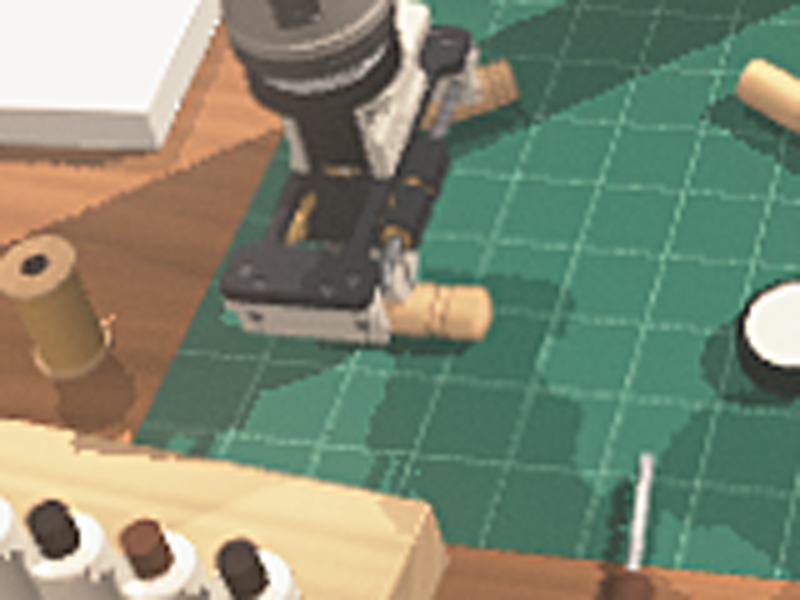

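Run:
```python
from h import *
c=cap("scene"); P=cloud(c)
f=lambda x,y:(64+x/5-.4,184+y/5-.4)
for p in((375,368),(340,362),(388,342),(245,320)): print(p,[plane(c,[f(*p)],z)[0].round(0).tolist() for z in(0,4,20,30)])
for p in((350,325),(380,325),(300,325),(260,315),(388,338),(460,300),(400,265),(300,280)):
    u,v=map(round,f(*p)); print(p,P[v,u].round(0).tolist(),c["color"][v,u].tolist())
print(bot.get_obs())
```

```text
(375, 368) [[661.0, -282.0, 0.0], [664.0, -280.0, 4.0], [675.0, -273.0, 20.0], [683.0, -268.0, 30.0]]
(340, 362) [[660.0, -302.0, 0.0], [663.0, -300.0, 4.0], [674.0, -292.0, 20.0], [682.0, -287.0, 30.0]]
(388, 342) [[643.0, -281.0, 0.0], [646.0, -279.0, 4.0], [658.0, -272.0, 20.0], [665.0, -267.0, 30.0]]
(245, 320) [[640.0, -365.0, -0.0], [643.0, -363.0, 4.0], [655.0, -354.0, 20.0], [663.0, -348.0, 30.0]]
(350, 325) [713.0, -254.0, 102.0] [162, 149, 135]
(380, 325) [713.0, -238.0, 105.0] [183, 170, 155]
(300, 325) [713.0, -280.0, 97.0] [164, 150, 137]
(260, 315) [714.0, -299.0, 102.0] [122, 113, 103]
(388, 338) [711.0, -238.0, 94.0] [170, 163, 149]
(460, 300) [630.0, -239.0, 25.0] [234, 196, 145]
(400, 265) [632.0, -267.0, 51.0] [180, 166, 151]
(300, 280) [715.0, -271.0, 134.0] [81, 76, 75]
{'time': 7.3, 'joint_positions': array([-0.53171571,  0.82328074,  1.24092289,  0.00156829,  1.08361921,
       -0.57995198]), 'dq': array([-9.00182357e-05,  8.08100362e-04, -1.21209168e-03,  1.50391737e-03,
       -6.17640327e-04,  8.92813478e-05]), 'tau': array([-2.96030687e-01, -5.89828920e+01, -2.02322692e+01, -6.17738022e-02,
        3.20068176e-02,  2.45167803e-04]), 'tool_pos': array([ 626.30772269, -279.22264746,    4.7068126 ]), 'tcp_rot': array([-2.36890372,  1.56441437,  2.39098305]), 'contact_force': array([-0.57474556,  1.5642144 ,  6.45392249]), 'moment': array([ 0.0185062 , -0.11094856, -0.03200315]), 'grip_width': -0.08371494779452389}
```

Call:
{"name": "step_arm", "arguments": {
  "targets": [
    [[-0.01,0,0,0],[-0.02,0,0,0],[-0.04,0,0,0],[-0.06,0,0,0],[-0.08,0,0,0]]
  ]
}}

```text
time: 7.72
tool_pos: [626.6, -279.6, 86.2]
tcp_rot: [-2.359, 1.564, 2.401]
contact_force: [0.2, -0.6, -0.1]
grip_width: 0.4
```

```bash
sed -i 's/pics\/e_/pics\/f_/' m.py; python3 m.py
python3 - <<'E'
from h import *
P=cloud(cap("scene")); b=(P[...,0]>590)&(P[...,0]<690)&(P[...,1]>-340)&(P[...,1]<-215)&(P[...,2]>6)&(P[...,2]<130)
print(np.histogram(P[b][:,2],range(5,135,10)))
print(bot.get_obs()["contact_force"],bot.get_obs()["grip_width"])
E
```

```text
top [344.7 127. ] 105 rect [ 625.2 -244.3] [33.1 27.6] ang 89.6 mean [ 625.2 -243.4]
scene [142.7 244.7] 345 rect [ 627.4 -277.9] [ 35.5 104.4] ang 93.3 mean [ 628.4 -279.2]
(array([ 69, 200,  74,   0,   0,   0,   0,   0,   0,   0,   3,  20]), array([  5,  15,  25,  35,  45,  55,  65,  75,  85,  95, 105, 115, 125]))
[-0.70825593  0.68676491 -0.13000531] 0.43433486179226577
```

View pics/f_scene.png

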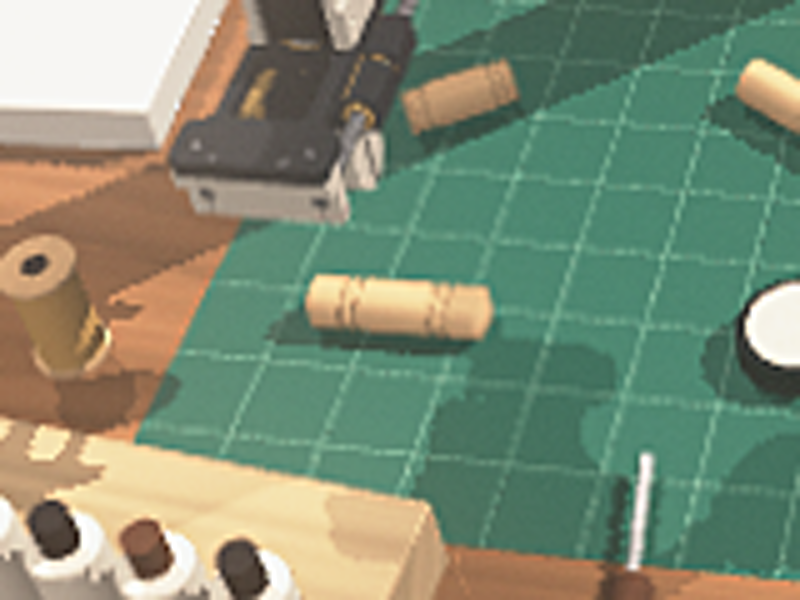

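Roller still lying at (400,305) and untouched, with the closed fingers ending at about (370,187). The tip seems to be higher than the TCP reading says, so I'll measure its height.

Run:
```python
from h import *
c=cap("scene"); P=cloud(c)
for y in range(140,200,5):
    print(y,[tuple(int(t) for t in P[round(184+y/5-.4),round(64+x/5-.4)]) for x in(360,365,370,375,380)])
print(bot.get_obs()["tool_pos"])
```

```text
140 [(672, -244, 189), (628, -268, 141), (624, -267, 137), (619, -268, 132), (614, -268, 127)]
145 [(635, -267, 144), (629, -268, 139), (625, -268, 135), (621, -268, 130), (615, -268, 125)]
150 [(637, -267, 143), (633, -266, 139), (625, -269, 131), (623, -267, 129), (616, -269, 121)]
155 [(638, -267, 140), (633, -267, 136), (625, -269, 127), (624, -267, 127), (619, -268, 121)]
160 [(641, -266, 140), (634, -268, 133), (628, -268, 126), (624, -268, 122), (620, -267, 119)]
165 [(641, -267, 136), (636, -267, 131), (630, -268, 125), (628, -267, 123), (619, -269, 114)]
170 [(642, -267, 134), (638, -266, 130), (634, -266, 126), (628, -267, 120), (624, -267, 116)]
175 [(645, -266, 133), (640, -266, 128), (633, -268, 121), (627, -269, 115), (624, -267, 112)]
180 [(643, -268, 128), (639, -267, 124), (635, -267, 120), (629, -268, 113), (625, -268, 109)]
185 [(646, -267, 128), (643, -266, 124), (637, -267, 118), (632, -267, 113), (530, -325, -2)]
190 [(645, -268, 122), (645, -266, 123), (638, -267, 116), (634, -267, 111), (534, -324, -2)]
195 [(537, -335, -4), (538, -331, -3), (540, -327, 0), (539, -325, -1), (536, -323, -4)]
[ 626.78493785 -279.67846972   85.38268668]
```

The finger tips are physically about 23 mm above the reported TCP: they measure z≈108 against a reading of 85. That also explains the two misses, so I'll allow for it by aiming for a reported z of about -18.

Call:
{"name": "step_arm", "arguments": {
  "targets": [
    [[0,0,0,0],[0,0,0,0],[0,0,0,0],[0,0,0,0],[0,0,0,0]]
  ],
  "jaw": 0
}}

```text
time: 8.33
tool_pos: [626.6, -279.6, 84.8]
tcp_rot: [-2.361, 1.565, 2.399]
contact_force: [0.2, -0.5, 0.6]
grip_width: 29.3
```

Call:
{"name": "step_arm", "arguments": {
  "targets": [
    [[0,0,0,0],[0,0,0,0],[0,0,0,0],[0,0,0,0],[0,0,0,0]]
  ]
}}

```text
time: 8.75
tool_pos: [626.6, -279.6, 84.8]
tcp_rot: [-2.368, 1.565, 2.391]
contact_force: [-0.2, -0.4, 0.1]
grip_width: 62.3
```

Call:
{"name": "step_arm", "arguments": {
  "targets": [
    [[0.01,0,0,0],[0.025,0,0,0],[0.045,0,0,0],[0.065,0,0,0],[0.08,0,0,0]]
  ]
}}

```text
time: 9.17
tool_pos: [625.3, -278.7, 2.3]
tcp_rot: [-2.31, 1.562, 2.45]
contact_force: [0.1, -0.4, 0.0]
grip_width: 91.2
```

```bash
python3 -c "
from h import *
go(627,-278.5,-18,2.8)"
```

```text
t 9.17 pos [ 625.3 -278.7    2.3] jawdir 2.7 tilt [-0.0064  0.0053 -1.    ] F [ 0.1 -0.4  0. ] w 91.2 q6 -0.58
shift m [ 0.0203  0.0018 -0.    ] turn deg -0.1
```

Call:
{"name": "step_arm", "arguments": {
  "targets": [
    [[0.005,0.0015,0,0],[0.01,0.0015,0,0],[0.015,0.0015,0,0],[0.019,0.0015,0,0],[0.019,0.0015,0,0]]
  ]
}}

```text
time: 9.58
tool_pos: [626.7, -278.5, -17.0]
tcp_rot: [-2.304, 1.562, 2.456]
contact_force: [0.4, 0.3, -0.3]
grip_width: 91.7
```

Call:
{"name": "step_arm", "arguments": {
  "targets": [
    [[0,0,0,0],[0,0,0,0],[0,0,0,0],[0,0,0,0],[0,0,0,0]]
  ],
  "jaw": 1
}}

```text
time: 10.0
tool_pos: [626.8, -278.6, -16.6]
tcp_rot: [-2.319, 1.563, 2.441]
contact_force: [-0.2, -0.9, -0.3]
grip_width: 63.0
```

Call:
{"name": "step_arm", "arguments": {
  "targets": [
    [[0,0,0,0],[0,0,0,0],[0,0,0,0],[0,0,0,0],[0,0,0,0]]
  ]
}}

```text
time: 10.42
tool_pos: [626.8, -278.6, -16.6]
tcp_rot: [-2.318, 1.563, 2.441]
contact_force: [-0.4, -0.4, 0.2]
grip_width: 29.8
```

Call:
{"name": "step_arm", "arguments": {
  "targets": [
    [[0,0,0,0],[0,0,0,0],[0,0,0,0],[0,0,0,0],[0,0,0,0]]
  ]
}}

```text
time: 10.83
tool_pos: [626.8, -278.6, -16.6]
tcp_rot: [-2.316, 1.563, 2.443]
contact_force: [-0.2, -0.2, -0.9]
grip_width: 27.0
```

Gripped at 27 mm with the pads at the roller's axis height. Lifting.

Call:
{"name": "step_arm", "arguments": {
  "targets": [
    [[-0.015,0,0,0],[-0.04,0,0,0],[-0.07,0,0,0],[-0.105,0,0,0],[-0.14,0,0,0]]
  ]
}}

```text
time: 11.25
tool_pos: [627.2, -279.0, 124.3]
tcp_rot: [-2.293, 1.561, 2.467]
contact_force: [1.1, -0.9, -0.7]
grip_width: 27.0
```

```bash
python3 -c "
from h import *
go(559.5,179,125,-12.7)"
```

```text
t 11.25 pos [ 627.2 -279.   124.3] jawdir 2.7 tilt [-0.0074  0.0059 -1.    ] F [ 1.1 -0.9 -0.7] w 27.0 q6 -0.58
shift m [ 0.0025 -0.0459 -0.4607] turn deg 15.4
```

Call:
{"name": "step_arm", "arguments": {
  "targets": [
    [[0,-0.002,-0.02,1],[0,-0.005,-0.05,2],[0,-0.008,-0.085,3],[0,-0.012,-0.12,4],[0,-0.015,-0.15,5]]
  ]
}}

```text
time: 11.67
tool_pos: [604.3, -127.9, 125.3]
tcp_rot: [-2.222, 1.561, 2.45]
contact_force: [1.1, 0.0, 0.5]
grip_width: 26.8
```

```bash
python3 -c "
from h import *
go(559.5,179,125,-12.7)"
```

```text
t 11.67 pos [ 604.3 -127.9  125.3] jawdir -2.3 tilt [-0.0077  0.0064 -0.9999] F [1.1 0.  0.5] w 26.8 q6 -0.3
shift m [ 0.0026 -0.0572 -0.3048] turn deg 10.4
```

Call:
{"name": "step_arm", "arguments": {
  "targets": [
    [[0,-0.006,-0.033,1],[0,-0.012,-0.066,2],[0,-0.018,-0.1,4],[0,-0.024,-0.135,5],[0,-0.031,-0.165,6]]
  ]
}}

```text
time: 12.08
tool_pos: [579.6, 40.4, 126.7]
tcp_rot: [-2.163, 1.561, 2.403]
contact_force: [0.1, -0.1, 0.2]
grip_width: 27.5
```

```bash
python3 -c "
from h import *
go(559.5,179,125,-12.7)"
```

```text
t 12.08 pos [579.6  40.4 126.7] jawdir -8.4 tilt [-0.0074  0.0068 -0.9999] F [ 0.1 -0.1  0.2] w 27.5 q6 0.08
shift m [ 0.0028 -0.04   -0.1342] turn deg 4.3
```

Call:
{"name": "step_arm", "arguments": {
  "targets": [
    [[0,-0.01,-0.032,1],[0,-0.02,-0.064,2],[0,-0.03,-0.096,3],[0,-0.037,-0.122,4],[0,-0.04,-0.134,4]]
  ]
}}

```text
time: 12.5
tool_pos: [558.6, 182.1, 128.0]
tcp_rot: [-2.154, 1.56, 2.344]
contact_force: [-0.3, -0.1, 0.0]
grip_width: 27.4
```

Call:
{"name": "step_arm", "arguments": {
  "targets": [
    [[0,0,0,0],[0,0,0,0],[0,0,0,0],[0,0,0,0],[0,0,0,0]]
  ]
}}

```text
time: 12.92
tool_pos: [558.9, 180.7, 127.9]
tcp_rot: [-2.133, 1.56, 2.363]
contact_force: [-0.5, -1.4, -0.4]
grip_width: 27.2
```

```bash
cat > s.py <<'E'
from h import *
import sys
o=bot.get_obs(); T=o["tool_pos"]; zr=T[2]+30.6
for n in("scene","top"):
    c=cap(n); hsv=cv2.cvtColor(c["color"],cv2.COLOR_RGB2HSV); P=cloud(c)
    m=((hsv[...,0]>8)&(hsv[...,0]<28)&(hsv[...,1]>60)&(hsv[...,2]>110)&(abs(P[...,0]-T[0])<60)&(abs(P[...,1]-T[1])<75)&(abs(P[...,2]-zr)<22))
    v,u=np.where(m); print(n,len(v))
    if len(v)<20: continue
    q=P[v,u]; ct=q.mean(0); w,V=np.linalg.eigh(np.cov(q.T)); d=V[:,2]; d*=np.sign(d[1])
    pr=(q-ct)@d; lo,hi=np.percentile(pr,[.5,99.5]); mid=ct+d*(lo+hi)/2
    print(" mid",mid.round(1),"len",round(hi-lo,1),"yaw",np.degrees(np.arctan2(d[1],d[0])).round(1),"slope deg",np.degrees(np.arcsin(d[2])).round(1),"ztop",np.percentile(q[:,2],97).round(1),"expect axis z",zr.round(1))
    cv2.imwrite(f"pics/{sys.argv[1]}_{n}.png",cv2.resize(c["color"][180:288,250:394,::-1] if n=="scene" else c["color"][90:198,120:264,::-1],(800,600),interpolation=cv2.INTER_CUBIC))
go(559.5,179,float(sys.argv[2]),-12.7)
E
python3 s.py g 90
```

```text
scene 101
 mid [576.5 218.8 163. ] len 27.0 yaw 169.9 slope deg 46.4 ztop 170.2 expect axis z 158.5
top 167
 mid [554.7 151.5 170.1] len 46.5 yaw 64.2 slope deg 8.5 ztop 174.3 expect axis z 158.5
t 13.02 pos [558.8 181.  127.9] jawdir -12.3 tilt [-0.0076  0.0075 -0.9999] F [-0.  -0.2  0.3] w 27.0 q6 0.39
shift m [0.0379 0.0014 0.0021] turn deg 0.4
```

View pics/g_scene.png

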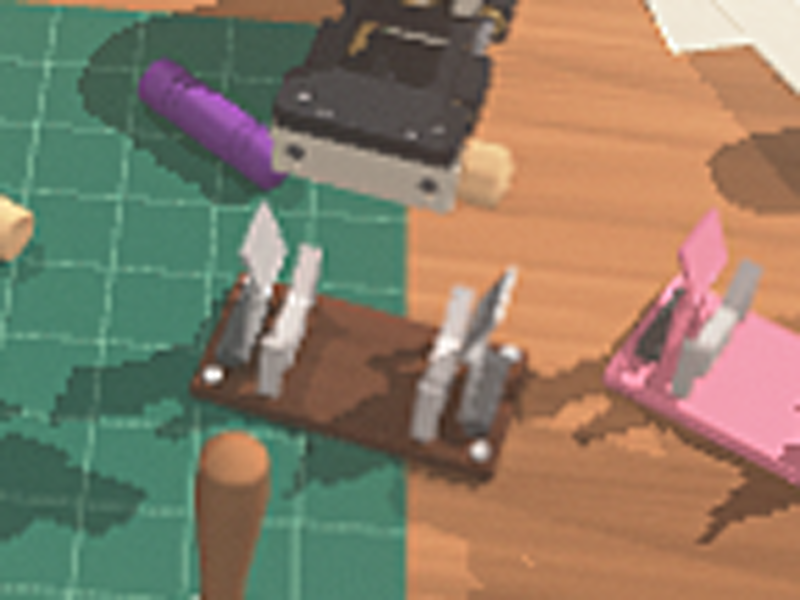

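The end of the held roller shows at (485,172), and the arm tips are at (265,215) and (512,270). Now I'll find the roller ends relative to the stand in each view.

```bash
cat > e.py <<'E'
from h import *
o=bot.get_obs(); T=o["tool_pos"]; zr=T[2]+30.6
yaw=np.radians(77.35); a=np.array([np.cos(yaw),np.sin(yaw)]); b=np.array([a[1],-a[0]])
for n,S in(("scene",(561,179.7)),("top",(557.8,178.4))):
    c=cap(n); hsv=cv2.cvtColor(c["color"],cv2.COLOR_RGB2HSV); P=cloud(c)
    m=((hsv[...,0]>8)&(hsv[...,0]<28)&(hsv[...,1]>50)&(hsv[...,2]>90)&(abs(P[...,0]-T[0])<70)&(abs(P[...,1]-T[1])<85)&(abs(P[...,2]-zr)<25)).astype(np.uint8)
    k,L,s,_=cv2.connectedComponentsWithStats(m)
    for i in range(1,k):
        if s[i,4]<15: continue
        v,u=np.where(L==i); w=plane(c,np.c_[u,v],zr)[:,:2]-S; A=w@a; B=w@b
        sl=[(round(t),round(float((B[abs(A-t)<3].min()+B[abs(A-t)<3].max())/2),1),round(float(np.ptp(B[abs(A-t)<3])),1)) for t in np.arange(A.min()+6,A.max()-3,8) if (abs(A-t)<3).sum()>5]
        print(n,"px",u.mean().round(),v.mean().round(),s[i,4],"along",A.min().round(1),A.max().round(1),"cross",B.min().round(1),B.max().round(1),sl,"depth z",np.percentile(P[v,u,2],[5,50,95]).round(1))
E
python3 e.py
```

```text
scene px 337.0 211.0 101 along 30.0 52.8 cross -18.5 21.0 [(36, 1.3, 39.4), (44, 0.4, 37.8)] depth z [152.9 164.7 170.4]
top px 191.0 143.0 170 along -48.8 -10.8 cross -11.1 16.6 [(-43, 2.6, 26.4), (-35, 3.2, 26.9), (-27, 2.9, 24.7), (-19, 3.5, 23.2)] depth z [161.2 170.3 174.4]
```

Call:
{"name": "step_arm", "arguments": {
  "targets": [
    [[0.01,0,0.001,0.3],[0.022,-0.001,0.002,0.3],[0.034,-0.001,0.002,0.3],[0.046,-0.001,0.002,0.3],[0.054,-0.001,0.002,0.3]]
  ]
}}

```text
time: 13.53
tool_pos: [556.1, 179.8, 72.1]
tcp_rot: [-1.995, 1.559, 2.497]
contact_force: [-0.0, 0.4, -0.2]
grip_width: 27.2
```

Call:
{"name": "step_arm", "arguments": {
  "targets": [
    [[0,0,0,0],[0,0,0,0],[0,0,0,0],[0,0,0,0],[0,0,0,0]]
  ]
}}

```text
time: 13.95
tool_pos: [556.6, 179.9, 72.8]
tcp_rot: [-2.086, 1.56, 2.406]
contact_force: [0.3, 0.5, 0.2]
grip_width: 27.4
```

```bash
python3 e.py; python3 s.py i 50
```

```text
scene px 334.0 226.0 96 along 28.1 51.7 cross -19.3 18.6 [(34, -1.0, 36.2), (42, -0.3, 37.9)] depth z [ 96.3 109.2 115.3]
top px 195.0 149.0 146 along -49.8 -14.0 cross -13.5 14.6 [(-44, 0.3, 25.7), (-36, 0.5, 28.1), (-28, -0.1, 25.2), (-20, 4.2, 17.5)] depth z [105.6 114.3 119.3]
scene 95
 mid [573.4 218.2 108. ] len 26.8 yaw 175.0 slope deg 43.6 ztop 115.2 expect axis z 103.2
top 138
 mid [550.5 146.5 113.8] len 34.9 yaw 61.9 slope deg 4.5 ztop 119.6 expect axis z 103.2
t 14.15 pos [556.3 179.8  72.4] jawdir -12.6 tilt [-0.0089  0.0073 -0.9999] F [ 0.2  0.1 -0.2] w 27.2 q6 0.39
shift m [0.0224 0.0036 0.0002] turn deg 0.1
```

View pics/i_scene.png

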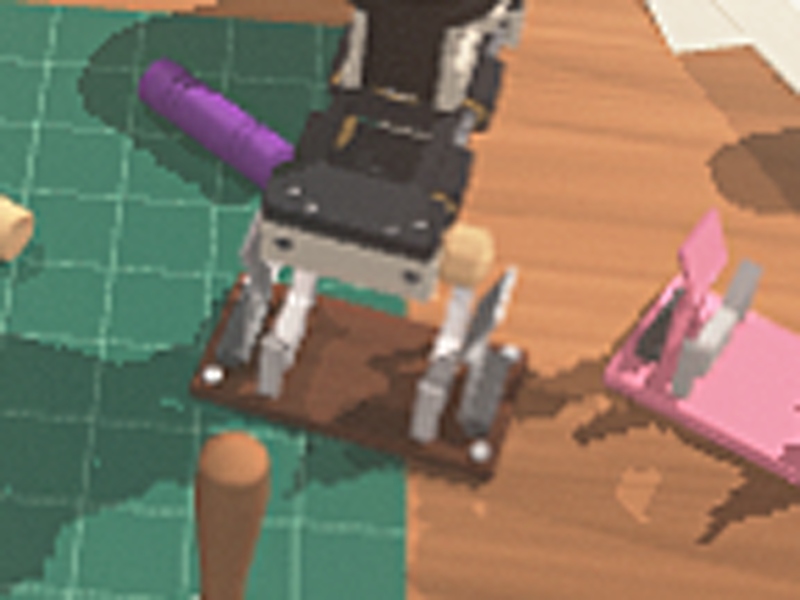

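The roller's +y end (465,255) sits over the saddle, inside the arm tip at (512,270). It's level and centred within about 1 mm. I'll descend in guarded steps.

Call:
{"name": "step_arm", "arguments": {
  "targets": [
    [[0.006,0.0,0.001,0],[0.012,0.0,0.001,0],[0.018,0.0,0.001,0],[0.024,0.0,0.001,0],[0.028,0.0,0.001,0]]
  ]
}}

```text
time: 14.57
tool_pos: [555.2, 178.9, 43.1]
tcp_rot: [-1.938, 1.558, 2.554]
contact_force: [0.5, 0.8, -1.5]
grip_width: 27.6
```

Call:
{"name": "step_arm", "arguments": {
  "targets": [
    [[0.002,0,0,0],[0.004,0,0,0],[0.006,0,0,0],[0.008,0,0,0],[0.01,0,0,0]]
  ]
}}

```text
time: 14.98
tool_pos: [555.8, 179.1, 33.7]
tcp_rot: [-2.044, 1.559, 2.448]
contact_force: [0.1, 0.1, 1.9]
grip_width: 27.1
```

```bash
python3 e.py; python3 -c "
from h import *
go(557,179,14.4,-12.7)"
```

```text
scene px 332.0 236.0 87 along 28.1 50.0 cross -19.4 18.3 [(34, -0.2, 34.7), (42, -1.3, 36.2)] depth z [57.4 69.8 76.5]
top px 199.0 152.0 135 along -52.1 -16.1 cross -14.3 13.7 [(-46, 0.3, 26.8), (-38, -0.8, 26.8), (-30, 1.1, 24.8), (-22, 2.0, 22.7)] depth z [65.8 75.2 79.2]
t 15.08 pos [555.4 179.   33.1] jawdir -12.6 tilt [-0.0098  0.0071 -0.9999] F [ 1.1 -0.  -1. ] w 27.2 q6 0.39
shift m [ 0.0187  0.0018 -0.0003] turn deg 0.1
```

Call:
{"name": "step_arm", "arguments": {
  "targets": [
    [[0.002,0,-0.0005,0],[0.004,0,-0.0005,0],[0.006,0,-0.0005,0],[0.008,0,-0.0005,0],[0.01,0,-0.0005,0]]
  ]
}}

```text
time: 15.5
tool_pos: [555.4, 179.5, 22.9]
tcp_rot: [-1.963, 1.559, 2.529]
contact_force: [0.0, -0.0, 1.7]
grip_width: 27.0
```

Call:
{"name": "step_arm", "arguments": {
  "targets": [
    [[0.001,0,0,0],[0.002,0,0,0],[0.003,0,0,0],[0.004,0,0,0],[0.005,0,0,0]]
  ]
}}

```text
time: 15.92
tool_pos: [555.0, 179.5, 17.5]
tcp_rot: [-1.926, 1.558, 2.566]
contact_force: [0.1, -0.0, -0.1]
grip_width: 27.0
```

Call:
{"name": "step_arm", "arguments": {
  "targets": [
    [[0.001,0,0,0],[0.002,0,0,0],[0.003,0,0,0],[0.004,0,0,0],[0.005,0,0,0]]
  ]
}}

```text
time: 16.33
tool_pos: [554.9, 179.6, 14.0]
tcp_rot: [-1.931, 1.558, 2.561]
contact_force: [-6.2, -2.5, 20.2]
grip_width: 27.2
```

```bash
python3 e.py; python3 -c "
from h import *
go(557,179,14.4,-12.7)"
```

```text
scene px 331.0 240.0 79 along 28.6 48.2 cross -35.2 16.9 [(35, -2.4, 37.3), (43, -9.2, 52.0)] depth z [37.3 51.2 56.4]
top px 199.0 154.0 121 along -46.8 -16.1 cross -16.8 14.2 [(-41, -0.7, 29.9), (-33, -1.1, 27.4), (-25, -1.4, 24.8)] depth z [44.6 56.9 60.7]
t 16.43 pos [554.9 179.6  14.1] jawdir -12.6 tilt [-0.0102  0.0069 -0.9999] F [-4.5 -1.  13.3] w 27.1 q6 0.39
shift m [-0.0003  0.0021  0.0001] turn deg 0.1
```

Seated: the force fell to 0 as the arms snapped over and then rose to 20 N on the saddle floor. The roller's top is about 59 mm up at both ends. Releasing.

Call:
{"name": "step_arm", "arguments": {
  "targets": [
    [[0,0,0,0],[0,0,0,0],[0,0,0,0],[0,0,0,0],[0,0,0,0]]
  ],
  "jaw": 0
}}

```text
time: 16.85
tool_pos: [554.8, 179.5, 13.8]
tcp_rot: [-1.916, 1.558, 2.576]
contact_force: [0.2, 0.4, -0.8]
grip_width: 55.9
```

Call:
{"name": "step_arm", "arguments": {
  "targets": [
    [[0,0,0,0],[0,0,0,0],[0,0,0,0],[0,0,0,0],[0,0,0,0]]
  ]
}}

```text
time: 17.27
tool_pos: [554.8, 179.5, 13.7]
tcp_rot: [-1.915, 1.558, 2.577]
contact_force: [0.7, -0.4, -0.5]
grip_width: 88.8
```

Call:
{"name": "step_arm", "arguments": {
  "targets": [
    [[-0.01,0,0,0],[-0.025,0,0,0],[-0.05,0,0,0],[-0.08,0,0,0],[-0.11,0,0,0]]
  ]
}}

```text
time: 17.68
tool_pos: [555.6, 178.7, 125.4]
tcp_rot: [-1.883, 1.558, 2.609]
contact_force: [0.2, 1.2, 0.6]
grip_width: 92.1
```

Call:
{"name": "step_arm", "arguments": {
  "targets": [
    [[-0.02,-0.03,0,0],[-0.03,-0.06,0.0,0],[-0.04,-0.09,0.0,0],[-0.05,-0.12,0.0,0],[-0.05,-0.15,0.0,0]]
  ]
}}

```text
time: 18.1
tool_pos: [409.4, 211.6, 179.9]
tcp_rot: [-2.193, 1.56, 2.298]
contact_force: [0.8, -0.8, -0.1]
grip_width: 92.0
```

Run:
```python
from h import *
yaw=np.radians(77.35); a=np.array([np.cos(yaw),np.sin(yaw)]); b=np.array([a[1],-a[0]])
ims=[]
for n,S in(("scene",(561,179.7)),("top",(557.8,178.4))):
    c=cap(n); hsv=cv2.cvtColor(c["color"],cv2.COLOR_RGB2HSV); P=cloud(c); w=P[...,:2]-S; A=w@a;B=w@b
    m=(hsv[...,0]>8)&(hsv[...,0]<28)&(hsv[...,1]>50)&(hsv[...,2]>90)&(abs(A)<60)&(abs(B)<40)&(P[...,2]>25)
    print(n,m.sum(),"along",np.percentile(A[m],[1,99]).round(1))
    for l in(-40,-22,0,22,40):
        k=m&(abs(A-l)<6)
        if k.sum()>4: print("  ",l,"ztop",np.percentile(P[k][:,2],95).round(1),"cross",B[k].mean().round(1))
    ims.append(c["color"][180:280,260:360] if n=="scene" else c["color"][100:200,140:240])
cv2.imwrite("pics/k.png",cv2.resize(np.hstack(ims)[:,:,::-1],(800,400),interpolation=cv2.INTER_CUBIC))
go(0,0,0,0)
```

```text
scene 382 along [-47.3  47.4]
   -40 ztop 58.5 cross 4.1
   -22 ztop 56.2 cross 3.2
   0 ztop 56.6 cross 3.4
   22 ztop 56.4 cross 3.3
   40 ztop 56.3 cross 0.6
top 421 along [-47.5  52.4]
   -40 ztop 60.9 cross -2.5
   -22 ztop 59.8 cross -2.0
   0 ztop 60.5 cross -3.0
   22 ztop 61.2 cross -3.0
   40 ztop 61.1 cross -2.2
t 18.2 pos [406.2 211.8 178.7] jawdir -12.5 tilt [-0.0117  0.0072 -0.9999] F [-0.   0.4  0.1] w 91.6 q6 0.52
shift m [ 0.1819 -0.3485  0.2954] turn deg -12.5
```

View pics/k.png

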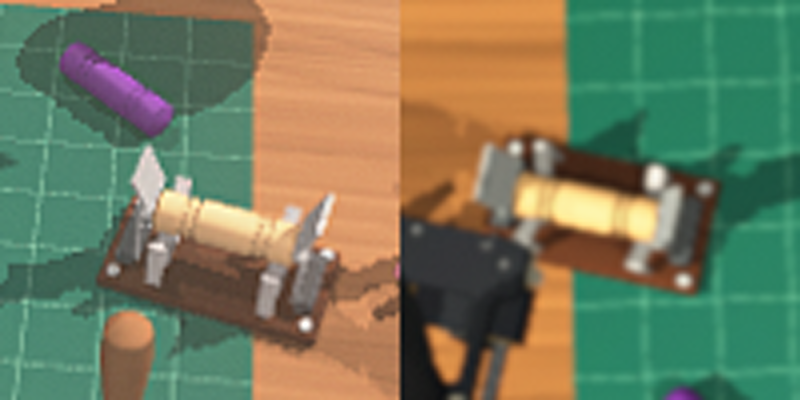

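The picture shows the roller from (165,205) to (295,240), level in both saddles, with both arms over its ends. Its top is about 59 mm up along the whole length. The gripper is clear, so I'm handing in.

```bash
python3 -c "
from h import *
print(bot.close_job())"
```

```text
the job is handed in; nothing more can be done
None
```

The middle roller is seated in the brown stand and released. I handed the job in at about 18.2 s.

**How it went**
- **Misses:** My first two grasp attempts closed on nothing. The finger tips measured about 23 mm above the reported TCP position. On the second miss they rested on the roller with about 6 N; it shifted by 2–3 mm at most and was not lifted.
- **Grasp:** I allowed for that offset and gripped the roller at 27 mm.
- **Pressing:** I lowered it level between the arms and pressed. The force fell to about 0 N as the arms snapped over, then rose to about 20 N on the saddle floor. I then opened the gripper and moved clear.

**Last checks**
- **Seating:** The top of the roller is about 59 mm up at every point along it, averaged over the two cameras. That puts its centre at about 45 mm, as it should be. Both arms are over its ends.
- **Robot:** The tool force is about 0 N and the gripper is well away.
- **Camera disagreement:** The two cameras differ by about 4 mm in height and 5–6 mm across the stand. That is slightly more than the stated 2 mm calibration error on each would explain, so the sideways position is less certain than the height.
- **Long and short rollers:** I never reached for either one, but I did not re-measure them at the end.

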